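# Clip the jam thermometer onto the saucepan

### The arm

A 6-joint arm with a two-finger parallel gripper is mounted at the origin on a cart in front of the work surface, level with it; the furniture and walls round the work are solid. World frame = base frame: x ahead of the robot, y to its left, z up, the work surface at z = 0. Lengths are in m, angles in rad, forces in N, time in s.
With the tool pointing down it reaches from about 0.275 to 0.75 m from the base axis. Payload 10.2 kg.
Tool frame: the origin (TCP) lies between the finger pads; the fingertips stand 8 mm ahead of it and the grasp point (between the pads) lies 11 mm behind it; z points along the fingers, y is the direction in which the jaws open and shut (so a half turn about z gives the same grasp; the last joint's range is limited). The gripper opens to 88 mm and grips with 3 to 60 N. Pads are 18 mm wide; open, the fingers measure 123 mm over their backs; the gripper's body (75 mm by 187 mm) begins 45 mm behind the grasp point.
Start: joints at [1.109, 0.313, 1.498, -0, 1.331, -0.223], TCP at [0.124, 0.51, 0.224] pointing down, gripper open.
Joint ranges: [-2.94, 2.94], [-0.97, 2.17], [0.19, 2.56], [-1.23, 4.37], [0.02, 3.11], [-2.88, 2.88]. Speed limits (rad/s): [2.39, 2.39, 3.01, 3.14, 3.14, 3.14].

### API

Orientations are given as a rotation vector (axis times angle).
In Python, from station import get_obs, eyes, r gives the robot as it stands.
- The arm moves only by the tool servo_tool, never from a script. Its argument "deltas" is a list of rows, each a list of 6 numbers: the shift along the tool's x, y, z in cm, then the turn, a rotation vector about the tool's x, y, z in rad. In form: [[x, y, z, wx, wy, wz], ...]. A call has 1 to 5 rows; each row shifts and turns the commanded pose from where the row before left it, along the tool's axes as they then stand; what a row does not reach is not made up. A row lasts 1/10 s, in which the tool goes at most 50 mm and 8.59 degrees, less where a joint would pass 70% of its speed; a pose out of reach is approached as far as the arm can. A call with a gripper value outside its range is refused whole. "jaw" is the finger opening in cm, from 0 to 8.81, set as the call begins (left out, the last holds). The fingers move at their own pace and stop on an object; the grip force is fixed at half the most. Time passes only in rows, so rows that do not move let the fingers close. It gives the time, the measured TCP pose, the force and the opening at its end, in the units of the state.
- get_obs(): the state, without advancing time (a new reading comes with each control period).
- eyes.read_camera(name): name is "side" or "top" or "wrist"; returns (picture, depth): 420x560x3 uint8, blue, green, red; 420x560 float32, m along the optical axis (not along the pixel's ray), 0 where there is no reading.
- eyes.camera_info(name): a dict with "mtx" (3x3 intrinsics, pixels), "distortion" ([k1, k2, p1, p2, k3] as OpenCV has them; the pictures are not rectified), "xyz" and "attitude" of the camera in the world. Camera axes: x right, y up, looking along -z (the intrinsics and any distortion apply to the point x, -y, -z); pixel columns grow to the right and rows downward; lengths in m; the calibration is good to about 2 mm. A picture is of the moment at which its call begins: read the wrist's pose just before it. camera_info takes no time and is no camera call; for the wrist camera it gives the pose at the moment of the call.
- r.close_job(): hands the job in, once; it reports no verdict.
The state is a dict: "t": time; "joints": joint angles; "qvel": joint speeds; "joint_torque": joint torques, N m; "ee_pos": TCP position; "eef_rot": TCP orientation; "wrist_force": force on the tool from outside, world axes, zero at the start; "wrist_torque": the same for the moment, N m; "gripper_width": opening from 0.0 (shut) to 1.0 (fully open).
Only numpy, scipy, OpenCV 4.12 (cv2) and the standard library are available. Lean on these libraries where they do the work, as an engineer would, in place of code of your own. Each camera call takes 0.05 s, during which the arm holds its last target.

### The job

The jam thermometer hangs by its clip on the front wall of the utensil caddy. Lift it out, hook its clip over the rolled rim of the saucepan on the side opposite the pan's long handle, stem inside the pan, and push the stiff clip gently down, by feel, until it sits fully home with its lugs on the rim. Leave it hanging there upright; do not force it, shove the pan or the caddy about, or disturb the other things.

Things in the scene. Friction and masses are not known exactly. Their poses are not given: they have to be found in the camera images.
- grip (a point): Middle of the thermometer's dark wooden grip, the part to hold: a rounded block 16 (x) x 30 (y) x 50 mm (z) at the thermometer's top. Axes are those of thermometer.
- thermometer: Jam thermometer, 85 g: flat rigid steel back plate with white scale, wooden grip on top, spring clip on its back. Origin: level with the underside of the two lugs (bent out at y +-10 mm) that come to rest on the rim. z up along the stem, x from plate to clip tongue, y across. Plate 14 mm wide below the lugs, its face towards the tongue at x -3.5 mm. The grip's middle is at x -5, z +47 mm.
- clip_mouth (a point): Middle of the clip's open lower end, 20 mm below the lugs, same axes. Plate and springy tongue form a wedge: 7.7 mm apart here, 3.2 mm at the lugs. On the pan's 5 mm rim the tongue bites over the last 8 mm or so: pushing down takes 5 N at first, 10 to 16 N just before home, then the lugs meet the rim and it stops hard; 17 to 20 N seats it surely, over 25 N is too much. It stays where it is left.
- foot (a point): Lower end of the thermometer's stem, 78 mm below the clip's bend, same axes.
- rim_centre (a point): Middle of the saucepan's mouth, level with the top of its rim; axes of the pan: x points away from the long handle, to the place where the thermometer shall hang; z up.
- hang_place (a point): Point on top of the pan's rim straight opposite the handle, 75.5 mm from rim_centre along the pan's x.
- pan: Stainless saucepan, 1.3 kg, loose on the hob; origin under its bottom's middle, axes as rim_centre. 100 mm high, inside depth 96, inside radius 73, upright wall 2.5 mm thick; rim rolled outwards to a round bead 5 mm thick (radius 73 to 78 mm, flush inside). Its black handle sticks out along -x to 217 mm from the axis, 70 to 105 mm up.
- caddy: Square white enamelled utensil caddy, 90 x 90 x 105 mm high, walls 2.4 mm, 0.7 kg, loose; origin under its middle. The thermometer hangs loosely on its -x wall, tongue outside. A peeler, a fork and a teaspoon (fixed) lean in its +x half, the highest to 200 mm.
- hob: Induction hob under the pan, fixed, 190 x 190 x 45 mm high, origin under its middle.
- jar_a: Glass jar with a black lid, 63 mm wide, 94 high, at the right edge; origin under its middle.
- jar_b: Glass jar with a yellow lid, 60 mm wide, 80 high, at the right edge; origin under its middle.
- timer: Round kitchen timer, 72 mm wide, 62 high, front right; origin under its middle.
- lemon_a: Lemon, 58 x 87 x 57 mm, at the back; origin under its middle.
- lemon_b: Lemon, 58 x 87 x 57 mm, front left; origin under its middle.
- mill: Small glass mill with a metal cap, 44 mm wide, 90 high, back left; origin under its middle.
- teaspoon: Steel teaspoon, 130 x 26 x 11 mm, lying near the front edge; origin under its middle.

How it is judged:
On the way:
1. the thermometer is lifted out of the caddy (z of foot in the frame of caddy above 0.108 m), for 0.1 s.
At the end, for the whole second after the job is handed in: The clip's lugs rest on the pan's rim (within 1.5 mm of its top), within 35 mm of the point opposite the handle, rim between plate and tongue, foot inside the pan over 60 mm below the rim, thermometer upright within 7 degrees, released and at rest; pan upright (z of thermometer in the frame of rim_centre between -0.0025 and 0.0015 m and horizontal distance between thermometer and rim_centre between 0.0725 and 0.0795 m and horizontal distance between thermometer and hang_place below 0.035 m and horizontal distance between foot and rim_centre below 0.073 m and z of foot in the frame of rim_centre below -0.06 m and angle between thermometer's own z axis and vertical below 0.12 rad and linear speed of thermometer below 0.02 m/s and angular speed of thermometer below 0.2 rad/s and angle between pan's own z axis and vertical below 0.03 rad); the robot touches nothing.
It fails at once if the thermometer is pushed down on the pan with more than about 25 N (pan on hob, the pan's 13 N weight included: 39.5 N) (contact force between pan and hob above 39.5 N).
It fails at once if the pan is shoved more than 12 mm or tipped (distance of pan from where it was at the start of the episode above 0.012 m or angle between pan's own z axis and vertical above 0.08 rad).
It fails at once if the caddy is dragged more than 25 mm or tipped (distance of caddy from where it was at the start of the episode above 0.025 m or angle between caddy's own z axis and vertical above 0.15 rad).
It fails at once if another thing on the dresser is moved more than 20 mm (distance of any of jar_a, jar_b, timer, lemon_a, lemon_b, mill, teaspoon from where it was at the start of the episode above 0.02 m).
It also fails if it takes over 61 s, if anything falls off the work surface, if the arm or the gripper's body presses on something with over 40 N, if the wrist force passes 120 N, or if a joint passes its speed limit or range.

## Working session

There is one attempt and no reset: what is moved stays moved. The work goes in short steps, Python scripts to look and compute and a tool call to move; the robot and the scene stay as the last step left them, time stands still between calls to the robot, and variables do not carry over. Pictures are saved under pics/ and viewed, and the job is handed in when it is done.

Besides the shell and the picture viewer there is one more tool, called as a command line: name --pt "numbers of a row" for each row, then --argument value for the rest. servo_tool: Moves the arm, as the interface text tells. Its arguments: {"type":"object","properties":{"deltas":{"type":"array"},"jaw":{"type":"number"}},"required":["deltas"]}

```bash
ls; mkdir -p pics; python3 - <<'E'
from station import get_obs, eyes, r
import cv2,numpy as np
print(get_obs())
for n in ["side","top","wrist"]:
    i=eyes.camera_info(n)
    p,d=eyes.read_camera(n); cv2.imwrite(f"pics/{n}0.png",p); np.save(f"pics/{n}0.npy",d)
    print(n,i)
E
```

```text
pics
{'t': 0.0, 'joints': array([ 1.10860897e+00,  3.13448491e-01,  1.49841332e+00, -4.20447928e-05,
        1.33099980e+00, -2.23371322e-01]), 'qvel': array([ 8.24020437e-05,  2.29947552e-03,  1.14057107e-03, -1.47992914e-04,
       -5.48122778e-04, -8.11288490e-04]), 'joint_torque': array([-4.82245923e-04, -4.02212477e+01, -2.52265602e+01,  6.93829986e-02,
        3.52972769e-02, -6.63556352e-05]), 'ee_pos': array([0.1240792 , 0.50985962, 0.2232708 ]), 'eef_rot': array([-3.74178629e-01, -3.11883843e+00,  1.89864486e-03]), 'wrist_force': array([-0.24430675, -0.13791802,  0.09392426]), 'wrist_torque': array([-0.03785425,  0.01660054, -0.03292806]), 'gripper_width': 1.0008030289263203}
side {'mtx': array([[384.66011396,   0.        , 279.61228669],
       [  0.        , 384.66011396, 204.23674061],
       [  0.        ,   0.        ,   1.        ]]), 'distortion': array([-0.11004886,  0.        ,  0.        ,  0.        ,  0.        ]), 'xyz': array([ 0.51657759, -0.66349478,  0.56171366]), 'attitude': array([1.02069667, 0.02372717, 0.03210123])}
top {'mtx': array([[423.84572948,   0.        , 277.58754118],
       [  0.        , 423.84572948, 209.5676099 ],
       [  0.        ,   0.        ,   1.        ]]), 'distortion': array([-0.0494359,  0.       ,  0.       ,  0.       ,  0.       ]), 'xyz': array([0.35179407, 0.03170348, 1.22235781]), 'attitude': array([ 0.10308112, -0.09031577, -1.55450287])}
wrist {'mtx': array([[328.04847423,   0.        , 281.62784026],
       [  0.        , 328.04847423, 204.940887  ],
       [  0.        ,   0.        ,   1.        ]]), 'distortion': array([-0.07942166,  0.        ,  0.        ,  0.        ,  0.        ]), 'xyz': array([0.0529696 , 0.52689784, 0.38419896]), 'attitude': array([-0.24593534, -0.19126279,  1.32122816])}
```

View pics/side0.png

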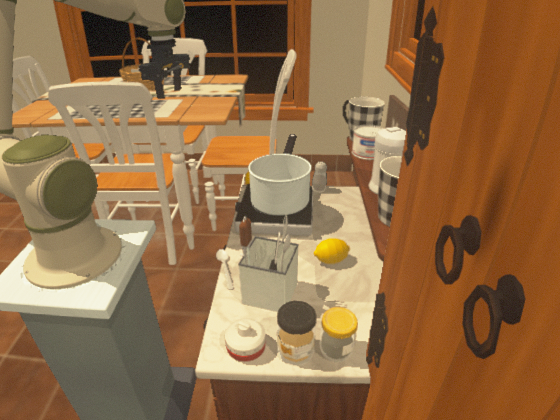

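View pics/top0.png

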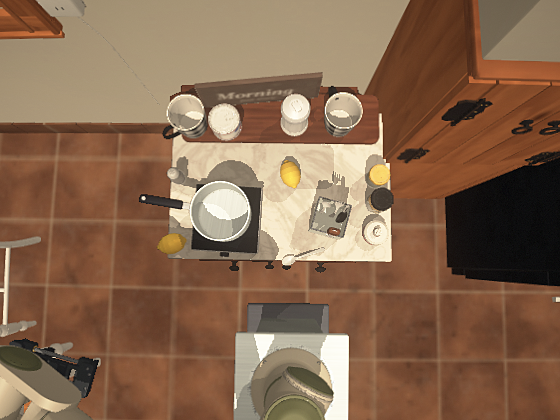

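View pics/wrist0.png

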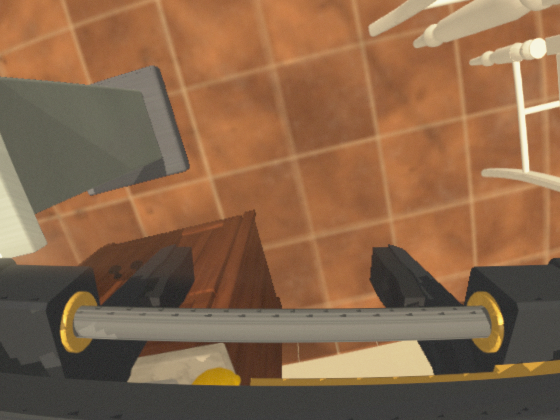

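```bash
python3 - <<'E'
import cv2
p=cv2.imread("pics/top0.png"); 
cv2.imwrite("pics/top0z.png",cv2.resize(p[160:270,130:400],None,fx=2.95,fy=2.95,interpolation=cv2.INTER_CUBIC))
p=cv2.imread("pics/side0.png"); 
cv2.imwrite("pics/side0z.png",cv2.resize(p[130:320,205:365],None,fx=3.1,fy=3.1,interpolation=cv2.INTER_CUBIC))
E
```

```text
(no output)
```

View pics/top0z.png

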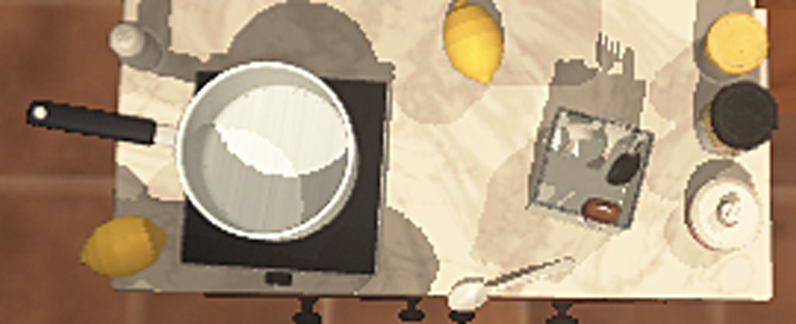

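View pics/side0z.png

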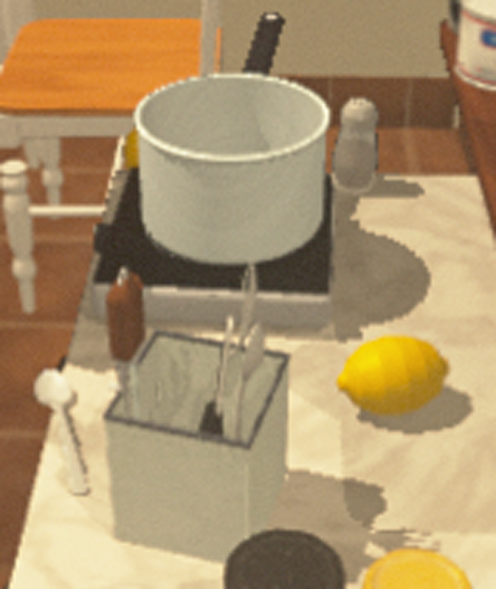

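```bash
cat > h.py <<'E'
from station import get_obs, eyes, r
import cv2,numpy as np
from scipy.spatial.transform import Rotation as Ro
def rays(info,uv):
    u=cv2.undistortPoints(np.array(uv,float).reshape(-1,1,2),info["mtx"],info["distortion"]).reshape(-1,2)
    d=np.c_[u[:,0],-u[:,1],-np.ones(len(u))]
    return info["xyz"],d@Ro.from_rotvec(info["attitude"]).as_matrix().T
def plane(info,uv,z):
    o,d=rays(info,uv); return o+d*((z-o[2])/d[:,2])[:,None]
def tri(i1,p1,i2,p2):
    o1,d1=rays(i1,[p1]);o2,d2=rays(i2,[p2]);d1=d1[0];d2=d2[0]
    s=np.linalg.lstsq(np.c_[d1,-d2],o2-o1,rcond=None)[0]
    a=o1+d1*s[0];b=o2+d2*s[1];return (a+b)/2,np.linalg.norm(a-b)
def project(info,P):
    R=Ro.from_rotvec(info["attitude"]).as_matrix()
    c=(np.atleast_2d(P)-info["xyz"])@R; c=c*[1,-1,-1]
    return cv2.projectPoints(c,np.zeros(3),np.zeros(3),info["mtx"],info["distortion"])[0].reshape(-1,2)
def circfit(P):
    A=np.c_[2*P[:,:2],np.ones(len(P))];s=np.linalg.lstsq(A,(P[:,:2]**2).sum(1),rcond=None)[0]
    return s[:2],np.sqrt(s[2]+s[0]**2+s[1]**2)
E
python3 - <<'E'
from h import *
T=eyes.camera_info("top");S=eyes.camera_info("side")
pt=cv2.imread("pics/top0.png");ps=cv2.imread("pics/side0.png")
def brown(p,box):
    x0,y0,x1,y1=box;h=cv2.cvtColor(p,cv2.COLOR_BGR2HSV)
    m=((h[...,0]<12)|(h[...,0]>172))&(h[...,1]>110)&(h[...,2]<190)
    M=np.zeros_like(m);M[y0:y1,x0:x1]=m[y0:y1,x0:x1];return M
for p,b in((pt,(322,222,345,240)),(ps,(238,214,254,248))):
    M=brown(p,b);y,x=np.nonzero(M);print(len(x),x.mean(),y.mean(),x.min(),x.max(),y.min(),y.max(), cv2.minAreaRect(np.c_[x,y].astype(np.float32)))
    if p is pt:ct=(x.mean(),y.mean())
    else: cs=(x.mean(),y.mean())
print("grip",tri(T,ct,S,cs))
d=np.load("pics/top0.npy");print("depth valid",(d>0).mean(), d[231,334],d[211,220])
# side edges of pan rim in top: bright ring
g=cv2.cvtColor(pt,cv2.COLOR_BGR2HSV)
# handle: dark pixels
m=(pt.max(2)<60);M=np.zeros(m.shape,np.uint8);M[188:215,135:185]=m[188:215,135:185];y,x=np.nonzero(M)
print("handle",len(x),cv2.fitLine(np.c_[x,y].astype(np.float32),2,0,.01,.01).ravel())
H=plane(T,np.c_[x,y],0.135);v=cv2.fitLine(H[:,:2].astype(np.float32),2,0,.01,.01).ravel();print(H.mean(0),v)
# rim with depth edge: pixels with depth-derived z ~ .145
yy,xx=np.mgrid[185:250,180:260];o,D=rays(T,np.c_[xx.ravel(),yy.ravel()])
P=o+D*d[yy.ravel(),xx.ravel()][:,None]
k=(P[:,2]>.135)&(P[:,2]<.155);Q=P[k];print("rim",k.sum(),np.median(Q[:,2]),circfit(Q),Q.min(0),Q.max(0))
yy,xx=np.mgrid[190:245,300:360];o,D=rays(T,np.c_[xx.ravel(),yy.ravel()])
P=o+D*d[yy.ravel(),xx.ravel()][:,None]
k=(P[:,2]>.097)&(P[:,2]<.112);Q=P[k];print("caddy",k.sum(),np.median(Q[:,2]));print(cv2.minAreaRect(Q[:,:2].astype(np.float32)))
k=(P[:,2]>.13);print(np.round(P[k],3))
E
```

```text
72 333.2361111111111 231.20833333333334 327 339 227 235 ((333.11767578125, 231.02943420410156), (12.369317054748535, 6.790997505187988), 14.03624439239502)
66 244.5909090909091 230.87878787878788 239 250 218 245 ((244.5, 231.5), (27.0, 11.0), 90.0)
grip (array([ 0.43034071, -0.09944668,  0.15811456]), np.float64(0.0009116231738048622))
depth valid 0.9959098639455782 1.0467311 1.1866927
handle 274 [9.8752433e-01 1.5746644e-01 1.5872627e+02 2.0042700e+02]
[0.50635315 0.35191108 0.135     ] [0.14584143 0.989308   0.50635314 0.35191107]
rim 335 0.14375954937644253 (array([0.48198148, 0.19202716]), np.float64(0.07564619997016496)) [0.40497344 0.11448273 0.13526175] [0.54863536 0.29552666 0.15054904]
caddy 200 0.104475078027782
((0.4723786413669586, -0.09963817894458771), (0.09095772355794907, 0.09508951753377914), 75.1313247680664)
[[ 0.352  0.032  1.222]
 [ 0.352  0.032  1.222]
 [ 0.507 -0.103  0.181]
 [ 0.506 -0.105  0.186]
 [ 0.506 -0.11   0.186]
 [ 0.504 -0.111  0.2  ]
 [ 0.51  -0.081  0.138]
 [ 0.51  -0.083  0.138]
 [ 0.511 -0.087  0.132]
 [ 0.352  0.032  1.222]
 [ 0.507 -0.103  0.16
[... 3671 characters left out ...]
78]
 [ 0.428 -0.111  0.177]
 [ 0.427 -0.088  0.143]
 [ 0.426 -0.089  0.16 ]
 [ 0.426 -0.091  0.16 ]
 [ 0.425 -0.092  0.173]
 [ 0.425 -0.095  0.171]
 [ 0.425 -0.097  0.173]
 [ 0.425 -0.099  0.175]
 [ 0.425 -0.101  0.177]
 [ 0.425 -0.104  0.176]
 [ 0.425 -0.106  0.176]
 [ 0.425 -0.109  0.178]
 [ 0.426 -0.112  0.17 ]
 [ 0.352  0.032  1.222]
 [ 0.425 -0.092  0.131]
 [ 0.425 -0.094  0.137]
 [ 0.424 -0.095  0.149]
 [ 0.424 -0.097  0.153]
 [ 0.423 -0.098  0.163]
 [ 0.423 -0.1    0.17 ]
 [ 0.423 -0.102  0.173]
 [ 0.423 -0.104  0.175]
 [ 0.423 -0.107  0.173]
 [ 0.423 -0.11   0.171]
 [ 0.423 -0.102  0.131]
 [ 0.422 -0.103  0.141]
 [ 0.422 -0.105  0.148]
 [ 0.422 -0.107  0.152]
 [ 0.422 -0.111  0.142]]
```

```bash
cat >> h.py <<'E'
def togo(pos,ydir,ob=None):
    """report move to tool-down pose with tool y along +-ydir(world angle rad)"""
    ob=ob or get_obs();R=Ro.from_rotvec(ob["eef_rot"]).as_matrix()
    out=[]
    for a in (ydir,ydir+np.pi):
        y=np.array([np.cos(a),np.sin(a),0]);z=np.array([0,0,-1.]);x=np.cross(y,z)
        G=np.c_[x,y,z];w=Ro.from_matrix(R.T@G).as_rotvec()
        out.append(w)
    w=min(out,key=np.linalg.norm)
    print("tool-frame shift cm",np.round(R.T@(np.array(pos)-ob["ee_pos"])*100,2),"turns",[np.round(o,3) for o in out])
E
python3 - <<'E'
from h import *
T=eyes.camera_info("top");S=eyes.camera_info("side")
d=np.load("pics/top0.npy")
yy,xx=np.mgrid[185:250,180:260];o,D=rays(T,np.c_[xx.ravel(),yy.ravel()])
P=o+D*d[yy.ravel(),xx.ravel()][:,None]
k=(P[:,2]>.138)&(P[:,2]<.15);Q=P[k]
for _ in range(4):
    c,R=circfit(Q);e=np.hypot(*(Q[:,:2]-c).T)-R;Q=Q[abs(e)<.004]
print("rim",len(Q),c,R,np.median(Q[:,2]))
# colour edge based: project outer radius ring from this centre and sample brightness profile
p=cv2.imread("pics/top0.png")
R0=Ro.from_rotvec(get_obs()["eef_rot"]).as_matrix();print(np.round(R0,3))
yy,xx=np.mgrid[218:242,322:346];o,D=rays(T,np.c_[xx.ravel(),yy.ravel()])
P=o+D*d[yy.ravel(),xx.ravel()][:,None];k=(P[:,2]>.168)&(P[:,2]<.185);Q=P[k]
print("grip top",Q.mean(0),cv2.minAreaRect((Q[:,:2]*1000).astype(np.float32)))
q=np.deg2rad(-105);print(np.linalg.svd(Q[:,:2]-Q[:,:2].mean(0))[2])
togo([.43,-.099,.27],q)
E
```

```text
rim 315 [0.48169476 0.19135284] 0.07538185828635542 0.14396926410959376
[[-0.972  0.237 -0.   ]
 [ 0.237  0.972 -0.001]
 [ 0.    -0.001 -1.   ]]
grip top [ 0.43113025 -0.09862901  0.17520994] ((431.68304443359375, -98.87029266357422), (28.97311782836914, 16.169769287109375), 74.45338439941406)
[[-0.35299164 -0.93562648]
 [ 0.93562648 -0.35299164]]
tool-frame shift cm [-44.13 -51.93  -4.62] turns [array([ 0.000e+00, -1.000e-03, -3.119e+00]), array([-0.001, -0.   ,  0.023])]
```

servo_tool --pt "0 0 -4 0 0 0" --pt "-2.9 -3.5 -2 0 0 0" --pt "-2.9 -3.5 0 0 0 0" --pt "-2.9 -3.5 0 0 0 0" --pt "-2.9 -3.5 0 0 0 0" --jaw 8.8

```text
t: 0.65
ee_pos: [0.204, 0.345, 0.2837]
eef_rot: [0.373, 3.119, -0.0]
wrist_force: [0.7, 1.1, 0.4]
gripper_width: 0.997
```

servo_tool --pt "-2.9 -3.5 0 0 0 0" --pt "-2.9 -3.5 0 0 0 0" --pt "-2.9 -3.5 0 0 0 0" --pt "-2.9 -3.5 0 0 0 0" --pt "-2.9 -3.5 0 0 0 0"

```text
t: 1.15
ee_pos: [0.3035, 0.1406, 0.2839]
eef_rot: [0.374, 3.119, 0.0]
wrist_force: [0.9, 1.1, -0.0]
gripper_width: 0.998
```

servo_tool --pt "-2.9 -3.5 0 0 0 0" --pt "-2.9 -3.5 0 0 0 0" --pt "-2.9 -3.5 0 0 0 0" --pt "-2.9 -3.5 0 0 0 0" --pt "0 0 0 0 0 0"

```text
t: 1.65
ee_pos: [0.384, -0.0248, 0.2832]
eef_rot: [-0.382, -3.117, 0.001]
wrist_force: [-0.7, 1.6, -0.4]
gripper_width: 0.994
```

```bash
python3 - <<'E'
from h import *
o=get_obs();print(o["t"],o["joints"],o["ee_pos"],o["wrist_force"])
togo([.431,-.099,.28],np.deg2rad(-105))
E
```

```text
1.65 [-3.71085686e-01 -4.80563010e-02  1.75795014e+00 -6.75500035e-04
  1.43273105e+00 -1.69770529e+00] [ 0.38403498 -0.02482733  0.28318304] [-0.67191473  1.56638505 -0.40395946]
tool-frame shift cm [-6.35 -6.06  0.31] turns [array([ 2.000e-03, -1.000e-03, -3.124e+00]), array([-0.001, -0.001,  0.018])]
```

servo_tool --pt "-1.6 -1.5 0 0 0 0.14" --pt "0 0 0 0 0 0.14" --pt "0 0 0 0 0 0.14" --pt "0 0 0 0 0 0.14" --pt "0 0 0 0 0 0.14"

```text
t: 2.15
ee_pos: [0.3946, -0.0388, 0.2837]
eef_rot: [-1.428, -2.798, -0.0]
wrist_force: [0.5, 0.0, -0.1]
gripper_width: 0.997
```

servo_tool --pt "0 0 0 0 0 0.14" --pt "0 0 0 0 0 0.14" --pt "0 0 0 0 0 0.14" --pt "0 0 0 0 0 0.14" --pt "0 0 0 0 0 0.14"

```text
t: 2.65
ee_pos: [0.3945, -0.0387, 0.2838]
eef_rot: [-2.301, -2.139, 0.0]
wrist_force: [0.8, -0.0, 0.4]
gripper_width: 0.996
```

servo_tool --pt "0 0 0 0 0 0.14" --pt "0 0 0 0 0 0.14" --pt "0 0 0 0 0 0.14" --pt "0 0 0 0 0 0.14" --pt "0 0 0 0 0 0.14"

```text
t: 3.15
ee_pos: [0.3946, -0.0387, 0.2838]
eef_rot: [-2.895, -1.22, 0.0]
wrist_force: [0.1, 0.1, -0.2]
gripper_width: 0.997
```

servo_tool --pt "0 0 0 0 0 0.14" --pt "0 0 0 0 0 0.14" --pt "0 0 0 0 0 0.14" --pt "0 0 0 0 0 0.14" --pt "0 0 0 0 0 0.14"

```text
t: 3.65
ee_pos: [0.3945, -0.0388, 0.2838]
eef_rot: [-3.138, -0.153, 0.0]
wrist_force: [0.6, 0.2, -0.3]
gripper_width: 1.001
```

servo_tool --pt "0 0 0 0 0 0.14" --pt "0 0 0 0 0 0.14" --pt "0 0 0 0 0 0.08" --pt "0 0 0 0 0 0" --pt "0 0 0 0 0 0"

```text
t: 4.15
ee_pos: [0.3947, -0.0391, 0.2838]
eef_rot: [-3.116, 0.399, 0.0]
wrist_force: [-0.3, 0.4, -0.5]
gripper_width: 0.998
```

```bash
python3 - <<'E'
from h import *
o=get_obs();print(o["t"],o["joints"],o["ee_pos"],o["wrist_force"])
W=eyes.camera_info("wrist");print(W["xyz"],W["attitude"])
p,d=eyes.read_camera("wrist");cv2.imwrite("pics/w1.png",p);np.save("pics/w1.npy",d)
togo([.431,-.099,.28],np.deg2rad(-105))
print(project(W,[[.43,-.099,.176],[.4307,-.099,.105]]))
E
```

```text
4.15 [-3.96289089e-01 -2.07232733e-02  1.73005604e+00  9.34158825e-05
  1.43241006e+00  1.42889083e+00] [ 0.39468672 -0.03905026  0.28381316] [-0.25294701  0.35785223 -0.48996158]
[ 0.46681426 -0.05829878  0.44463494] [-0.20548192  0.26578241 -1.81172063]
tool-frame shift cm [5.02 4.88 0.38] turns [array([-0.   ,  0.   ,  0.007]), array([-0.   , -0.   , -3.135])]
[[341.58673485 139.71250296]
 [329.18327083 132.35057362]]
```

View pics/w1.png

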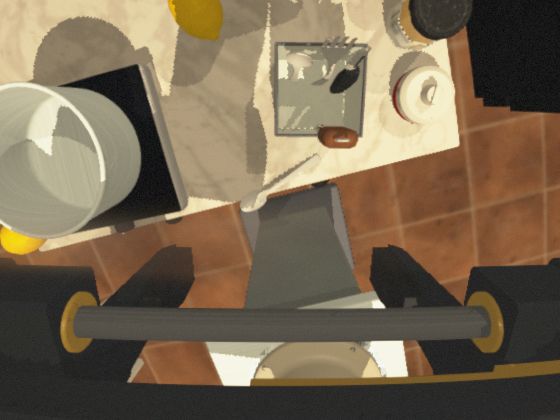

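```bash
cat >> h.py <<'E'
def cloud(info,d,x0,y0,x1,y1):
    yy,xx=np.mgrid[y0:y1,x0:x1];o,D=rays(info,np.c_[xx.ravel(),yy.ravel()])
    z=d[yy.ravel(),xx.ravel()];P=o+D*z[:,None];return P[z>0],np.c_[xx.ravel(),yy.ravel()][z>0]
E
python3 - <<'E'
from h import *
p=cv2.imread("pics/w1.png");d=np.load("pics/w1.npy")
W={**eyes.camera_info("wrist")}
P,uv=cloud(W,d,310,115,365,155)
k=(P[:,2]>.17)&(P[:,2]<.185);Q=P[k];print("griptop",len(Q),Q.mean(0),cv2.minAreaRect((Q[:,:2]*1000).astype(np.float32)))
k=(P[:,2]>.125)&(P[:,2]<.17);Q2=P[k];print("gripside",len(Q2),Q2.mean(0))
P,uv=cloud(W,d,265,30,375,150)
k=(P[:,2]>.100)&(P[:,2]<.110);Q=P[k];print("caddy",len(Q),np.median(Q[:,2]),cv2.minAreaRect((Q[:,:2]*1000).astype(np.float32)))
c=cv2.resize(p[20:160,250:390],None,fx=4.2,fy=4.2,interpolation=cv2.INTER_CUBIC);cv2.imwrite("pics/w1z.png",c)
E
```

```text
griptop 637 [ 0.43125256 -0.09817662  0.17541093] ((430.6122741699219, -98.82099914550781), (30.01758575439453, 15.638082504272461), 75.61355590820312)
gripside 156 [ 0.43734327 -0.09228093  0.15070435]
caddy 1181 0.10469345593614365 ((470.4294738769531, -98.64336395263672), (91.07318115234375, 95.94892120361328), 75.08486938476562)
```

View pics/w1z.png

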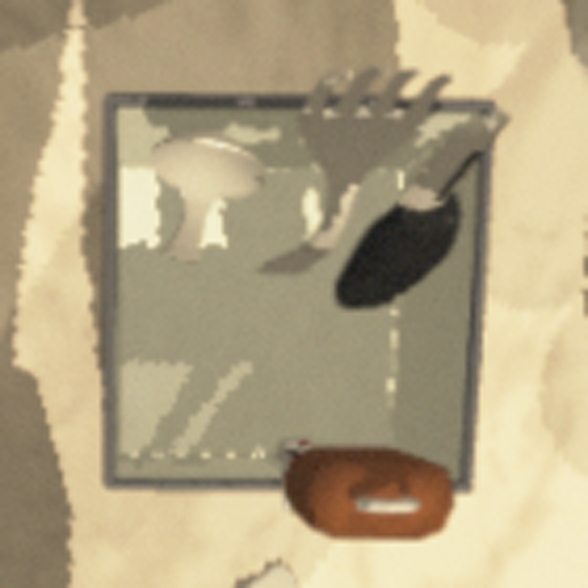

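servo_tool --pt "2.5 2.4 0 0 0 0.007" --pt "2.5 2.4 0 0 0 0" --pt "0 0 3 0 0 0" --pt "0 0 2 0 0 0" --pt "0 0 0 0 0 0"

```text
t: 4.7
ee_pos: [0.4298, -0.0983, 0.2317]
eef_rot: [-3.113, 0.412, 0.007]
wrist_force: [0.1, 0.6, -0.3]
gripper_width: 1.0
```

```bash
python3 - <<'E'
from h import *
o=get_obs();print(o["t"],o["joints"],o["ee_pos"],o["wrist_force"])
W=eyes.camera_info("wrist")
p,d=eyes.read_camera("wrist");cv2.imwrite("pics/w2.png",p);np.save("pics/w2.npy",d)
togo([.4309,-.0985,.145],np.deg2rad(-105))
print(project(W,[[.4309,-.0985,.176],o["ee_pos"]]))
u=project(W,[[.4309,-.0985,.176]])[0].astype(int)
P,uv=cloud(W,d,u[0]-50,u[1]-40,u[0]+50,u[1]+40)
k=(P[:,2]>.17)&(P[:,2]<.185);Q=P[k];print("griptop",len(Q),Q.mean(0),cv2.minAreaRect((Q[:,:2]*1000).astype(np.float32)))
E
```

```text
4.7 [-4.91731904e-01  1.22019036e-01  1.71560950e+00  2.27607561e-05
  1.30889991e+00  1.34218664e+00] [ 0.42980004 -0.09826899  0.23173447] [ 0.0732858   0.58181598 -0.2673009 ]
tool-frame shift cm [ 0.05 -0.01  8.85] turns [array([-0.   ,  0.002, -0.001]), array([3.00e-03, 1.00e-03, 3.14e+00])]
[[281.01615886 216.3586633 ]
 [280.85820488 252.13388449]]
griptop 796 [ 0.43278986 -0.09904552  0.1753705 ] ((431.5655517578125, -98.69430541992188), (29.896860122680664, 16.235309600830078), 74.81771850585938)
```

View pics/w2.png

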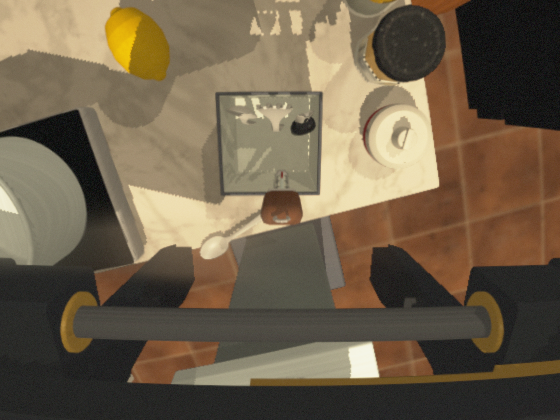

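servo_tool --pt "0.1 0 3 0 0 0" --pt "0 0 2.5 0 0 0" --pt "0 0 2 0 0 0" --pt "0 0 1.2 0 0 0" --pt "0 0 0 0 0 0"

```text
t: 5.25
ee_pos: [0.4318, -0.0989, 0.1469]
eef_rot: [-3.114, 0.412, 0.001]
wrist_force: [-0.7, -0.1, 0.8]
gripper_width: 1.001
```

servo_tool --pt "0 0 0 0 0 0" --pt "0 0 0 0 0 0" --pt "0 0 0 0 0 0" --pt "0 0 0 0 0 0" --pt "0 0 0 0 0 0" --jaw 4

```text
t: 5.75
ee_pos: [0.4318, -0.0991, 0.1471]
eef_rot: [3.114, -0.414, 0.001]
wrist_force: [0.0, 0.9, -0.2]
gripper_width: 0.565
```

servo_tool --pt "0 0 0 0 0 0" --pt "0 0 0 0 0 0" --pt "0 0 0 0 0 0" --pt "0 0 0 0 0 0" --pt "0 0 0 0 0 0" --jaw 1

```text
t: 6.25
ee_pos: [0.4318, -0.0991, 0.1468]
eef_rot: [3.114, -0.414, -0.0]
wrist_force: [0.2, -0.5, -0.1]
gripper_width: 0.34
```

```bash
python3 - <<'E'
from h import *
o=get_obs();print(o["t"],o["ee_pos"],o["wrist_force"],o["wrist_torque"],o["gripper_width"]*8.81)
p,d=eyes.read_camera("side");cv2.imwrite("pics/s3.png",cv2.resize(p[130:320,165:365],None,fx=3,fy=3,interpolation=cv2.INTER_CUBIC))
E
```

```text
6.25 [ 0.43177362 -0.09907652  0.14681844] [ 0.21897617 -0.49584645 -0.06784939] [-0.03331972  0.15669083 -0.01182764] 2.9958745587113036
```

View pics/s3.png

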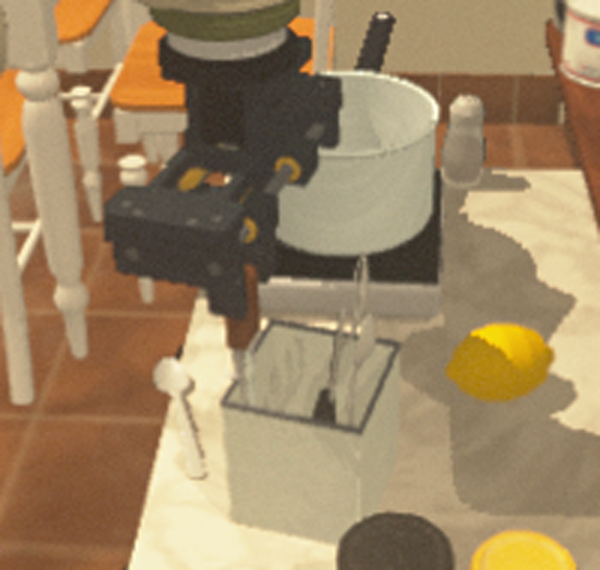

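servo_tool --pt "0 0 -1 0 0 0" --pt "0 0 -1 0 0 0" --pt "0 0 -1.5 0 0 0" --pt "0 0 -1.5 0 0 0" --pt "0 0 -2 0 0 0"

```text
t: 6.8
ee_pos: [0.4316, -0.0989, 0.218]
eef_rot: [-3.114, 0.414, 0.0]
wrist_force: [0.6, -0.2, -0.8]
gripper_width: 0.338
```

servo_tool --pt "0 0 -2 0 0 0" --pt "0 0 -2 0 0 0" --pt "0 0 -2 0 0 0" --pt "0 0 -1 0 0 0" --pt "0 0 0 0 0 0"

```text
t: 7.3
ee_pos: [0.4321, -0.0992, 0.2881]
eef_rot: [3.113, -0.414, 0.004]
wrist_force: [0.9, -0.4, -0.6]
gripper_width: 0.337
```

```bash
python3 - <<'E'
from h import *
o=get_obs();print(o["t"],o["ee_pos"],o["wrist_force"],o["wrist_torque"],o["gripper_width"]*8.81)
p,d=eyes.read_camera("side");cv2.imwrite("pics/s4.png",cv2.resize(p[70:320,165:365],None,fx=2.4,fy=2.4,interpolation=cv2.INTER_CUBIC))
W=eyes.camera_info("wrist")
p,d=eyes.read_camera("wrist");cv2.imwrite("pics/w4.png",p);np.save("pics/w4.npy",d)
E
```

```text
7.3 [ 0.43207056 -0.09916775  0.28814359] [ 0.93387732 -0.41264302 -0.59826112] [-0.00305793  0.13962839  0.05912306] 2.970342314218422
```

View pics/s4.png

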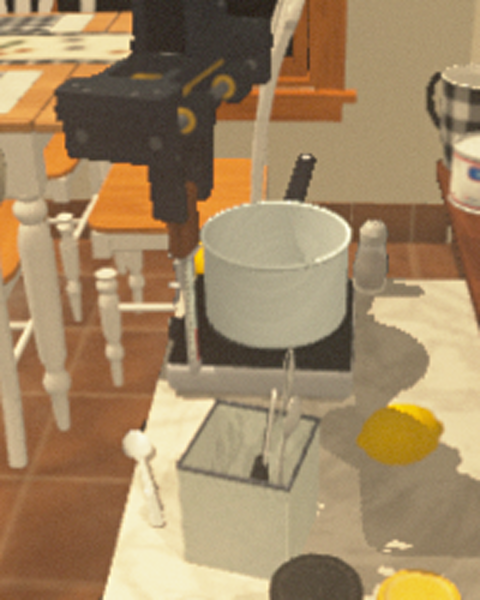

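View pics/w4.png

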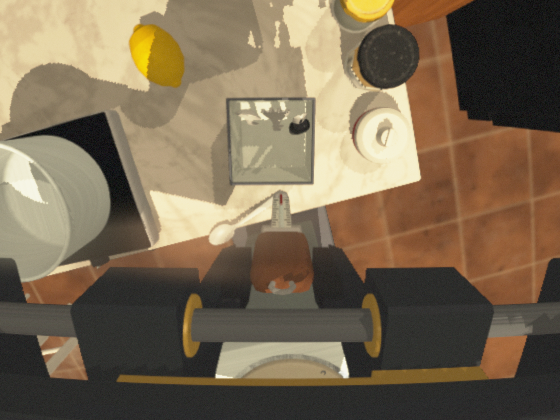

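```bash
python3 - <<'E'
from h import *
o=get_obs();S=eyes.camera_info("side")
p,d=eyes.read_camera("side");cv2.imwrite("pics/s5.png",p);np.save("pics/s5.npy",d)
c=p[165:235,225:265];cv2.imwrite("pics/s5z.png",cv2.resize(c,None,fx=8,fy=8,interpolation=cv2.INTER_NEAREST))
X=np.array([-.966,.2588,0]);tcp=o["ee_pos"]
lug=tcp+[0,0,-.042]-X*(-.005)
pts=[lug+X*-.0035,lug+X*-.0035+[0,0,-.07],lug+X*.004+[0,0,-.02],lug+[0,0,.047]+X*-.005]
print(project(S,pts))
E
```

```text
[[242.0844688  188.96372902]
 [244.27061193 223.16424896]
 [238.68669373 198.4826962 ]
 [241.37086002 163.91440128]]
```

View pics/s5z.png

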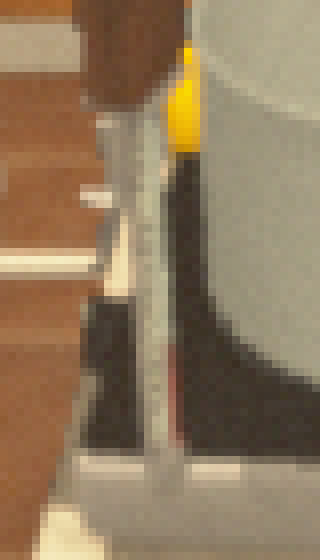

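servo_tool --pt "0 0 -1 0 0 -0.14" --pt "0 0 -1 0 0 -0.14" --pt "0 0 0 0 0 -0.14" --pt "0 0 0 0 0 -0.14" --pt "0 0 0 0 0 -0.14"

```text
t: 7.95
ee_pos: [0.4315, -0.0989, 0.3059]
eef_rot: [-3.064, -0.688, 0.002]
wrist_force: [-0.6, -0.0, -1.0]
gripper_width: 0.338
```

servo_tool --pt "0 0 0 0 0 -0.14" --pt "0 0 0 0 0 -0.14" --pt "0 0 0 0 0 -0.14" --pt "0 0 0 0 0 -0.14" --pt "0 0 0 0 0 -0.14"

```text
t: 8.45
ee_pos: [0.4315, -0.0989, 0.3059]
eef_rot: [-2.642, -1.696, 0.001]
wrist_force: [-0.5, 0.9, -0.6]
gripper_width: 0.335
```

servo_tool --pt "0 0 0 0 0 -0.14" --pt "0 0 0 0 0 -0.14" --pt "0 0 0 0 0 0" --pt "0 0 0 0 0 0"

```text
t: 8.85
ee_pos: [0.4316, -0.099, 0.3063]
eef_rot: [-2.39, -2.038, 0.001]
wrist_force: [0.2, -0.2, -0.1]
gripper_width: 0.334
```

```bash
python3 - <<'E'
from h import *
o=get_obs();print(o["t"],o["ee_pos"],o["wrist_force"],o["gripper_width"]*8.81)
togo([.4715,.122,.30],np.deg2rad(-8.4))
W=eyes.camera_info("wrist")
p,d=eyes.read_camera("wrist");cv2.imwrite("pics/w6.png",p);np.save("pics/w6.npy",d)
P,uv=cloud(W,d,0,0,560,420)
k=(P[:,2]>.138)&(P[:,2]<.15)&(abs(np.hypot(P[:,0]-.4817,P[:,1]-.1914)-.0755)<.009);Q=P[k]
for _ in range(5):
    c,R=circfit(Q);e=np.hypot(*(Q[:,:2]-c).T)-R;Q=Q[abs(e)<.004]
print("rim",len(Q),c,R,np.median(Q[:,2]),Q.min(0),Q.max(0))
k=(P[:,2]>.108)&(P[:,2]<.155)&(P[:,1]>.29)&(P[:,1]<.43)&(p.reshape(-1,3).max(1)<70)[:len(P)] if len(P)==560*420 else (P[:,2]>.1)&(P[:,2]<.155)&(P[:,1]>.29)&(P[:,1]<.43)
Q=P[k];print(len(Q));
if len(Q): print(Q.mean(0),cv2.fitLine(Q[:,:2].astype(np.float32),2,0,.01,.01).ravel())
E
```

```text
8.85 [ 0.43163188 -0.0989652   0.3062713 ] [ 0.20660498 -0.24016589 -0.08377042] 2.94669955472127
tool-frame shift cm [22.45  0.44  0.64] turns [array([-0.001, -0.   , -0.012]), array([-1.000e-03,  2.000e-03,  3.129e+00])]
  return _methods._mean(a, axis=axis, dtype=dtype,
  ret = ret.dtype.type(ret / rcount)
Traceback (most recent call last):
ValueError: zero-size array to reduction operation minimum which has no identity
```

View pics/w6.png

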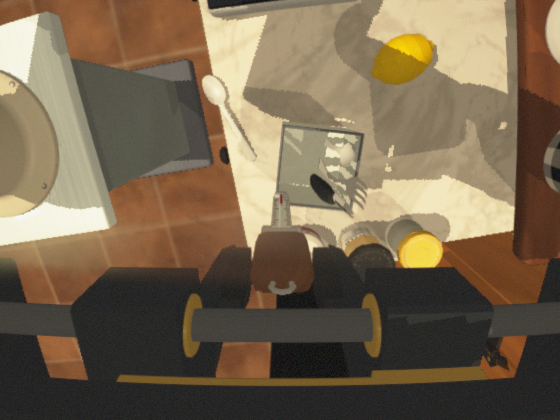

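servo_tool --pt "3 0.1 0 0 0 -0.012" --pt "4.5 0.1 0 0 0 0" --pt "5 0.1 0 0 0 0" --pt "5 0.1 0 0 0 0" --pt "3 0 0 0 0 0"

```text
t: 9.4
ee_pos: [0.4652, 0.1061, 0.3067]
eef_rot: [-2.375, -2.056, -0.0]
wrist_force: [0.2, -0.0, -0.7]
gripper_width: 0.337
```

servo_tool --pt "1.9 0 0 0 0 0" --pt "0 0 0 0 0 0" --pt "0 0 0 0 0 0"

```text
t: 9.7
ee_pos: [0.4679, 0.1218, 0.3066]
eef_rot: [-2.375, -2.056, 0.001]
wrist_force: [-1.1, 0.1, -1.0]
gripper_width: 0.34
```

```bash
python3 - <<'E'
from h import *
o=get_obs();print(o["t"],o["ee_pos"],o["wrist_force"],o["gripper_width"]*8.81)
togo([.4715,.122,.30],np.deg2rad(-8.4))
c0=np.array([.4817,.1914])
for n in ("wrist","top","side"):
    W=eyes.camera_info(n)
    p,d=eyes.read_camera(n);cv2.imwrite(f"pics/{n}7.png",p);np.save(f"pics/{n}7.npy",d)
    P,uv=cloud(W,d,0,0,560,420)
    k=(P[:,2]>.138)&(P[:,2]<.15)&(abs(np.hypot(*(P[:,:2]-c0).T)-.0755)<.009);Q=P[k]
    if len(Q)<20: print(n,"none");continue
    for _ in range(5):
        c,R=circfit(Q);e=np.hypot(*(Q[:,:2]-c).T)-R;Q=Q[abs(e)<.004]
    print(n,"rim",len(Q),c,R,np.median(Q[:,2]),Q.min(0),Q.max(0))
E
```

```text
9.7 [0.46791765 0.12177527 0.30657856] [-1.10280344  0.11745366 -1.0015043 ] 2.9943033404395982
tool-frame shift cm [0.07 0.35 0.66] turns [array([-0.   ,  0.   ,  0.003]), array([-1.000e-03, -1.000e-03, -3.139e+00])]
wrist rim 3148 [0.48121448 0.19246449] 0.07471744928738089 0.14419072746457132 [0.4038805  0.11531284 0.13800746] [0.55918366 0.27031299 0.14758963]
top rim 21 [0.48357566 0.19170434] 0.07637239722446493 0.14266905025604215 [0.41001846 0.11479452 0.13915802] [0.47335598 0.23454126 0.14660195]
side rim 439 [0.48113957 0.19165543] 0.07491510940335237 0.1440773162563953 [0.40367056 0.11430986 0.13800688] [0.55713885 0.26958529 0.14852179]
```

View pics/wrist7.png

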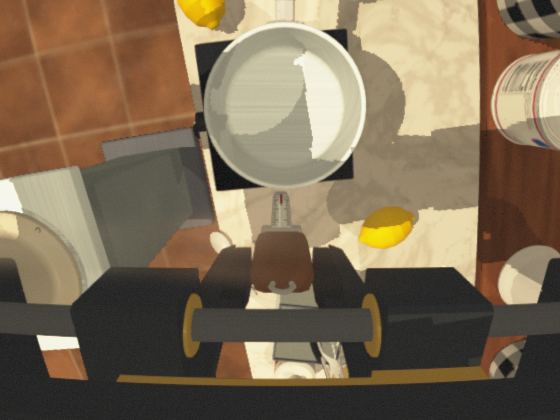

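View pics/side7.png

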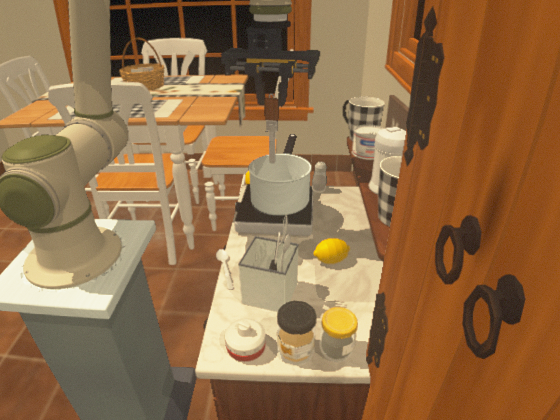

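```bash
python3 - <<'E'
from h import *
o=get_obs();W=eyes.camera_info("wrist");p=cv2.imread("pics/wrist7.png");d=np.load("pics/wrist7.npy")
P,uv=cloud(W,d,262,185,302,262)
R=Ro.from_rotvec(o["eef_rot"]).as_matrix();L=(P-o["ee_pos"])@R*1000
k=(L[:,2]>5)&(L[:,2]<150);L=L[k];uv=uv[k]
for v in range(188,240,3):
    s=uv[:,1]==v
    if s.sum(): print(v,s.sum(),np.round(np.median(L[s],0),1),np.round(L[s][:,1].min(),1),np.round(L[s][:,1].max(),1), uv[s][:,0].min(),uv[s][:,0].max())
cv2.imwrite("pics/w7z.png",cv2.resize(p[150:300,220:340],None,fx=4,fy=4,interpolation=cv2.INTER_CUBIC))
E
```

```text
191 10 [  3.8  -0.6 113.9] -4.5 3.3 276 285
194 14 [  2.5  -0.6 108.5] -6.1 5.0 274 287
197 16 [  0.3  -0.5 107. ] -7.0 5.8 273 288
200 16 [ 0.6 -0.5 96.7] -6.7 5.6 273 288
203 18 [ 0.5 -0.5 88.3] -7.4 6.3 272 289
206 18 [ 0.6 -0.4 79.8] -7.1 6.1 272 289
209 17 [ 0.5 -0.8 72.3] -6.9 5.9 272 289
212 19 [ 0.6 -0.  64.7] -6.7 6.6 272 290
215 20 [ 0.3 -0.4 58.7] -7.2 6.4 271 290
218 20 [ 0.3 -0.3 52.3] -7.0 6.2 271 290
221 21 [ 0.2  0.  46.2] -6.7 6.8 271 291
224 21 [ 0.3  0.  40.1] -6.6 6.6 271 291
227 39 [ 6.6  0.1 17.8] -12.1 12.3 262 300
230 40 [ 5.2  0.4 16.5] -10.9 12.6 262 301
233 40 [6.1 0.4 9.7] -10.6 11.4 262 301
236 29 [5.8 2.3 5.8] -10.4 11.1 262 301
```

View pics/w7z.png

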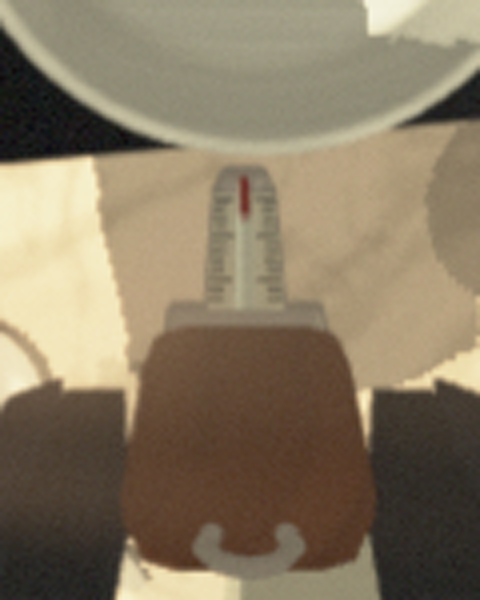

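servo_tool --pt "0.3 0.3 0 0 0 0" --pt "0 0 2 0 0 0" --pt "0 0 3 0 0 0" --pt "0 0 2.5 0 0 0" --pt "0 0 1.8 0 0 0"

```text
t: 10.35
ee_pos: [0.4711, 0.1242, 0.2123]
eef_rot: [-2.375, -2.055, 0.002]
wrist_force: [0.2, 0.3, -0.5]
gripper_width: 0.334
```

servo_tool --pt "0 0 0 0 0 0" --pt "0 0 0 0 0 0"

```text
t: 10.55
ee_pos: [0.4718, 0.1243, 0.2145]
eef_rot: [2.375, 2.056, 0.001]
wrist_force: [-0.6, -0.1, -1.1]
gripper_width: 0.341
```

```bash
python3 - <<'E'
from h import *
o=get_obs();print(o["t"],o["ee_pos"],o["wrist_force"],o["gripper_width"]*8.81)
togo([.4713,.1245,.213],np.deg2rad(-8.4))
for n in ("wrist","side"):
    p,d=eyes.read_camera(n);cv2.imwrite(f"pics/{n}8.png",p);np.save(f"pics/{n}8.npy",d)
    q=p[110:290,180:380] if n=="wrist" else p[80:220,220:340]
    cv2.imwrite(f"pics/{n}8z.png",cv2.resize(q,None,fx=4,fy=4,interpolation=cv2.INTER_CUBIC) if n=="side" else cv2.resize(q,None,fx=3.3,fy=3.3))
E
```

```text
10.55 [0.47182908 0.12431699 0.21452549] [-0.64129987 -0.09335186 -1.08772084] 3.0047322347260383
tool-frame shift cm [ 0.01 -0.06  0.15] turns [array([ 0.001, -0.   ,  0.003]), array([ 0.000e+00,  1.000e-03, -3.139e+00])]
```

View pics/wrist8z.png

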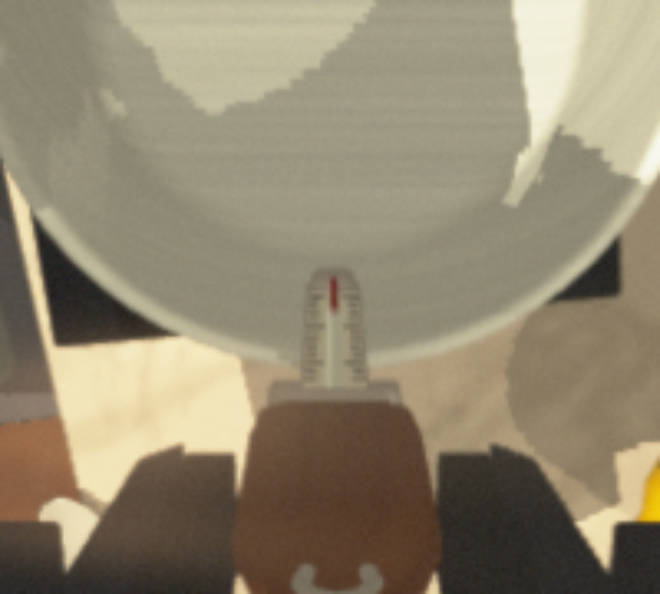

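View pics/side8z.png

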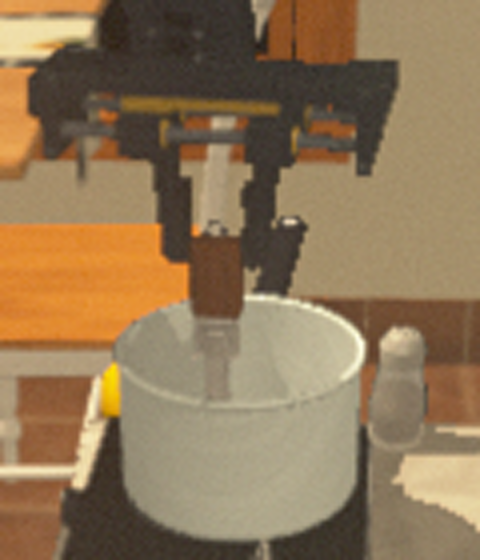

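servo_tool --pt "-0.1 -0.05 0 0 0 0" --pt "-0.05 0 0 0 0 0" --pt "0 0 0 0 0 0"

```text
t: 10.95
ee_pos: [0.4708, 0.1232, 0.2142]
eef_rot: [2.374, 2.057, 0.001]
wrist_force: [0.9, 0.2, -0.4]
gripper_width: 0.336
```

servo_tool --pt "-0.05 0 0 0 0 0" --pt "0 0 0 0 0 0"

```text
t: 11.15
ee_pos: [0.4707, 0.1227, 0.2139]
eef_rot: [-2.375, -2.057, -0.001]
wrist_force: [1.0, 0.3, -1.1]
gripper_width: 0.34
```

servo_tool --pt "-0.05 0 0 0 0 0" --pt "0 0 0 0 0 0"

```text
t: 11.35
ee_pos: [0.4706, 0.1223, 0.2139]
eef_rot: [-2.374, -2.057, -0.001]
wrist_force: [0.5, 2.2, -0.5]
gripper_width: 0.333
```

servo_tool --pt "0 0 0 0 0 0"

```text
t: 11.45
ee_pos: [0.4706, 0.1223, 0.2139]
eef_rot: [-2.374, -2.057, -0.001]
wrist_force: [0.2, 0.8, -0.1]
gripper_width: 0.337
```

servo_tool --pt "-0.04 0 0 0 0 0" --pt "0 0 0 0 0 0"

```text
t: 11.65
ee_pos: [0.4705, 0.1219, 0.2139]
eef_rot: [-2.374, -2.057, -0.001]
wrist_force: [0.6, 2.0, 0.2]
gripper_width: 0.339
```

servo_tool --pt "-0.04 0 0 0 0 0" --pt "0 0 0 0 0 0"

```text
t: 11.85
ee_pos: [0.4704, 0.1214, 0.2138]
eef_rot: [-2.374, -2.057, -0.0]
wrist_force: [-0.8, 2.4, -0.1]
gripper_width: 0.334
```

servo_tool --pt "0 0 0 0 0 0"

```text
t: 11.95
ee_pos: [0.4705, 0.1214, 0.2139]
eef_rot: [2.374, 2.057, 0.0]
wrist_force: [0.2, 3.1, 1.3]
gripper_width: 0.339
```

```bash
python3 - <<'E'
from h import *
o=get_obs();print(o["t"],o["ee_pos"],o["wrist_force"],o["wrist_torque"])
W=eyes.camera_info("wrist");p,d=eyes.read_camera("wrist");cv2.imwrite("pics/w9.png",p)
q=p[150:260,220:340];cv2.imwrite("pics/w9z.png",cv2.resize(q,None,fx=5,fy=5,interpolation=cv2.INTER_CUBIC))
P,uv=cloud(W,d,262,185,302,240)
R=Ro.from_rotvec(o["eef_rot"]).as_matrix();L=(P-o["ee_pos"])@R*1000
k=(L[:,2]>5)&(L[:,2]<150)
for v in range(188,236,4):
    s=k&(uv[:,1]==v)
    if s.sum(): print(v,s.sum(),np.round(np.median(L[s],0),1))
P,uv=cloud(W,d,0,0,560,240);c0=np.array([.4813,.192])
k=(P[:,2]>.138)&(P[:,2]<.15)&(abs(np.hypot(*(P[:,:2]-c0).T)-.0755)<.009);Q=P[k]
for _ in range(5):
    c,Rr=circfit(Q);e=np.hypot(*(Q[:,:2]-c).T)-Rr;Q=Q[abs(e)<.004]
print(len(Q),c,Rr,np.median(Q[:,2]))
# inner edge near hang: rim points at each side of the stem
for (a,b) in((220,265),(298,340)):
    s=(uv[:,0]>=a)&(uv[:,0]<b)&(P[:,2]>.140)&(P[:,2]<.149)&(P[:,1]<.15);r_=np.hypot(*(P[s][:,:2]-c0).T);print(s.sum(),np.percentile(r_,[5,50,95]))
E
```

```text
11.95 [0.47046199 0.12139373 0.21385837] [0.1595123  3.13232179 1.33233779] [ 0.59563366 -0.0559897   0.03778649]
188 40 [  0.7   0.2 137.5]
192 40 [  1.    0.2 121.3]
196 38 [  0.8   0.2 108.5]
200 40 [ 0.9  0.3 95.4]
204 40 [ 0.7  0.3 84.8]
208 40 [ 0.5  0.3 74.7]
212 40 [-0.6  0.3 68.5]
216 36 [ 1.4  0.3 53.4]
220 21 [ 1.6 -0.  44.4]
224 38 [ 1.3  0.3 37.5]
228 40 [ 6.4  0.3 16.7]
232 39 [6.7 0.1 9.5]
5337 [0.48132309 0.19234675] 0.07440296644021956 0.14407228589046983
364 [0.07223747 0.07380656 0.0765734 ]
336 [0.07215404 0.07369198 0.07649913]
```

View pics/w9z.png

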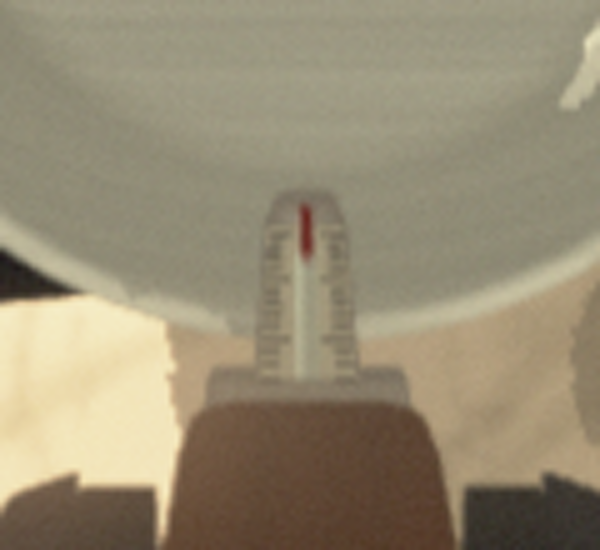

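servo_tool --pt "0.17 0 0 0 0 0" --pt "0 0 0.3 0 0 0" --pt "0 0 0.3 0 0 0" --pt "0 0 0.2 0 0 0" --pt "0 0 0 0 0 0"

```text
t: 12.5
ee_pos: [0.4705, 0.1229, 0.2054]
eef_rot: [-2.374, -2.057, 0.001]
wrist_force: [-0.1, 0.4, -0.4]
gripper_width: 0.339
```

servo_tool --pt "0 0 0.2 0 0 0" --pt "0 0 0.2 0 0 0" --pt "0 0 0 0 0 0"

```text
t: 12.8
ee_pos: [0.4705, 0.123, 0.2015]
eef_rot: [-2.374, -2.057, 0.001]
wrist_force: [0.8, -0.6, -0.1]
gripper_width: 0.332
```

servo_tool --pt "0 0 0.2 0 0 0" --pt "0 0 0 0 0 0"

```text
t: 13.0
ee_pos: [0.4706, 0.123, 0.1996]
eef_rot: [-2.374, -2.057, 0.0]
wrist_force: [-0.8, -0.2, -0.7]
gripper_width: 0.334
```

```bash
python3 - <<'E'
from h import *
for n in ("wrist","side"):
    p,d=eyes.read_camera(n)
    q=p[150:260,220:340] if n=="wrist" else p[110:210,235:325]
    cv2.imwrite(f"pics/{n}10z.png",cv2.resize(q,None,fx=5,fy=5,interpolation=cv2.INTER_CUBIC))
E
```

```text
(no output)
```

View pics/side10z.png

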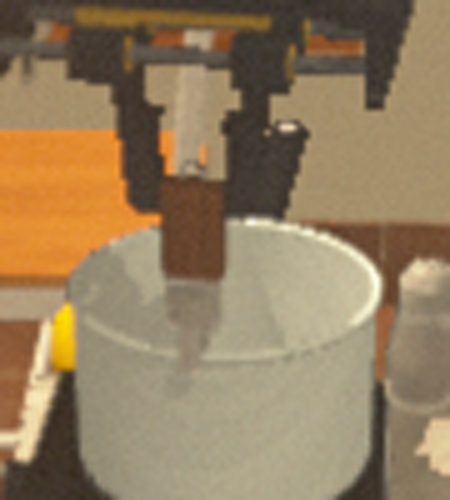

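View pics/wrist10z.png

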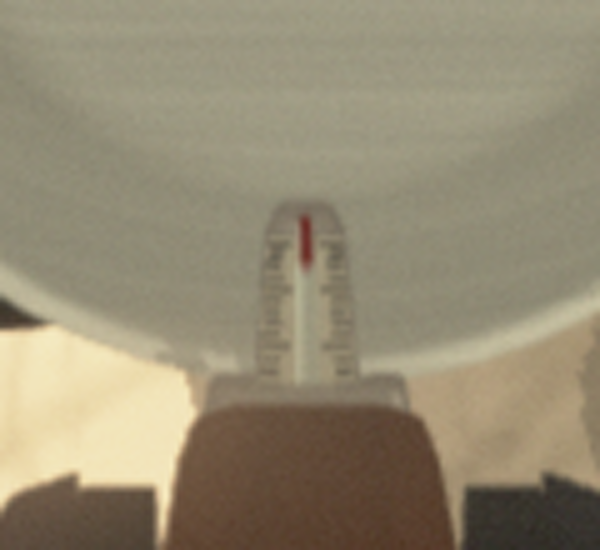

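servo_tool --pt "0 0 0.2 0 0 0" --pt "0 0 0.1 0 0 0" --pt "0 0 0 0 0 0"

```text
t: 13.4
ee_pos: [0.4706, 0.1231, 0.1966]
eef_rot: [-2.374, -2.057, 0.0]
wrist_force: [0.7, -0.1, 0.3]
gripper_width: 0.338
```

servo_tool --pt "0 0 0.1 0 0 0" --pt "0 0 0 0 0 0"

```text
t: 13.6
ee_pos: [0.4707, 0.123, 0.1957]
eef_rot: [-2.374, -2.057, 0.0]
wrist_force: [0.3, -0.0, -1.4]
gripper_width: 0.337
```

servo_tool --pt "0 0 0.1 0 0 0" --pt "0 0 0 0 0 0"

```text
t: 13.8
ee_pos: [0.4707, 0.1231, 0.1947]
eef_rot: [-2.374, -2.057, 0.0]
wrist_force: [0.1, 0.1, -0.2]
gripper_width: 0.337
```

servo_tool --pt "0 0 0.1 0 0 0" --pt "0 0 0 0 0 0"

```text
t: 14.0
ee_pos: [0.4706, 0.1231, 0.1937]
eef_rot: [-2.374, -2.057, 0.0]
wrist_force: [-0.4, 1.0, -0.8]
gripper_width: 0.338
```

servo_tool --pt "0 0 0.1 0 0 0" --pt "0 0 0 0 0 0"

```text
t: 14.2
ee_pos: [0.4706, 0.123, 0.1927]
eef_rot: [-2.374, -2.057, 0.0]
wrist_force: [-0.3, 1.3, -1.2]
gripper_width: 0.336
```

servo_tool --pt "0 0 0.1 0 0 0" --pt "0 0 0 0 0 0"

```text
t: 14.4
ee_pos: [0.4707, 0.123, 0.1918]
eef_rot: [2.374, 2.057, 0.0]
wrist_force: [0.3, 0.3, -0.8]
gripper_width: 0.335
```

servo_tool --pt "0 0 0.1 0 0 0" --pt "0 0 0 0 0 0"

```text
t: 14.6
ee_pos: [0.4708, 0.123, 0.191]
eef_rot: [2.374, 2.057, 0.001]
wrist_force: [0.1, 0.2, 2.6]
gripper_width: 0.337
```

servo_tool --pt "0 0 0.1 0 0 0" --pt "0 0 0 0 0 0"

```text
t: 14.8
ee_pos: [0.4709, 0.123, 0.1902]
eef_rot: [2.374, 2.057, 0.001]
wrist_force: [0.6, -0.2, 4.4]
gripper_width: 0.338
```

servo_tool --pt "0 0 0.1 0 0 0" --pt "0 0 0 0 0 0"

```text
t: 15.0
ee_pos: [0.4711, 0.123, 0.1894]
eef_rot: [2.374, 2.056, 0.002]
wrist_force: [0.0, 1.0, 5.8]
gripper_width: 0.339
```

servo_tool --pt "0 0 0.1 0 0 0" --pt "0 0 0 0 0 0"

```text
t: 15.2
ee_pos: [0.4712, 0.123, 0.1885]
eef_rot: [2.373, 2.056, 0.002]
wrist_force: [0.5, -1.0, 6.6]
gripper_width: 0.337
```

servo_tool --pt "0 0 0.1 0 0 0" --pt "0 0 0 0 0 0"

```text
t: 15.4
ee_pos: [0.4712, 0.123, 0.1878]
eef_rot: [2.373, 2.056, 0.002]
wrist_force: [-0.2, 0.4, 7.7]
gripper_width: 0.338
```

servo_tool --pt "0 0 0.1 0 0 0" --pt "0 0 0 0 0 0"

```text
t: 15.6
ee_pos: [0.4714, 0.123, 0.187]
eef_rot: [2.373, 2.056, 0.003]
wrist_force: [-0.8, -0.9, 10.6]
gripper_width: 0.339
```

servo_tool --pt "0 0 0.05 0 0 0" --pt "0 0 0 0 0 0"

```text
t: 15.8
ee_pos: [0.4714, 0.123, 0.1866]
eef_rot: [2.373, 2.056, 0.003]
wrist_force: [-1.0, 0.3, 10.8]
gripper_width: 0.338
```

servo_tool --pt "0 0 0.05 0 0 0" --pt "0 0 0 0 0 0"

```text
t: 16.0
ee_pos: [0.4715, 0.123, 0.1865]
eef_rot: [2.373, 2.056, 0.004]
wrist_force: [-2.1, 0.2, 14.1]
gripper_width: 0.334
```

servo_tool --pt "0 0 0.05 0 0 0" --pt "0 0 0 0 0 0"

```text
t: 16.2
ee_pos: [0.4715, 0.1231, 0.1864]
eef_rot: [2.372, 2.056, 0.004]
wrist_force: [-3.8, -0.4, 19.0]
gripper_width: 0.335
```

servo_tool --pt "0 0 0 0 0 0"

```text
t: 16.3
ee_pos: [0.4716, 0.1231, 0.1865]
eef_rot: [2.372, 2.056, 0.004]
wrist_force: [-3.0, -0.1, 17.7]
gripper_width: 0.335
```

```bash
python3 - <<'E'
from h import *
o=get_obs();print(o["t"],o["ee_pos"],o["wrist_force"],o["wrist_torque"])
for n in ("wrist","side"):
    p,d=eyes.read_camera(n)
    q=p[150:260,220:340] if n=="wrist" else p[110:210,235:325]
    cv2.imwrite(f"pics/{n}11z.png",cv2.resize(q,None,fx=5,fy=5,interpolation=cv2.INTER_CUBIC))
    if n=="wrist":
        W=eyes.camera_info(n);P,uv=cloud(W,d,0,0,560,235);c0=np.array([.4813,.192])
        k=(P[:,2]>.138)&(P[:,2]<.15)&(abs(np.hypot(*(P[:,:2]-c0).T)-.0755)<.009);Q=P[k]
        for _ in range(5):
            c,Rr=circfit(Q);e=np.hypot(*(Q[:,:2]-c).T)-Rr;Q=Q[abs(e)<.004]
        print(len(Q),c,Rr,np.median(Q[:,2]))
E
```

```text
16.3 [0.47155416 0.12305943 0.18648011] [-2.98368463 -0.1271149  17.70027299] [-0.10156419  0.8046675  -0.02008615]
6340 [0.48137187 0.19245038] 0.07431859448296095 0.1440564639585365
```

View pics/side11z.png

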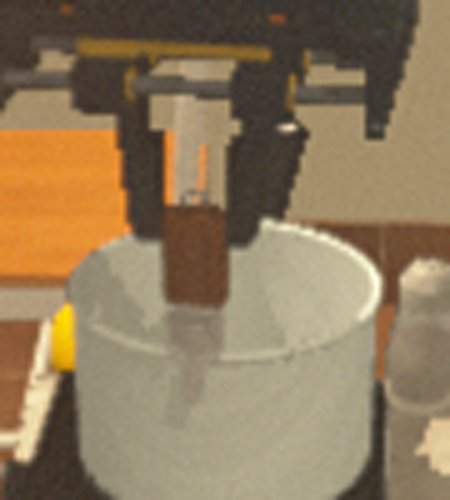

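View pics/wrist11z.png

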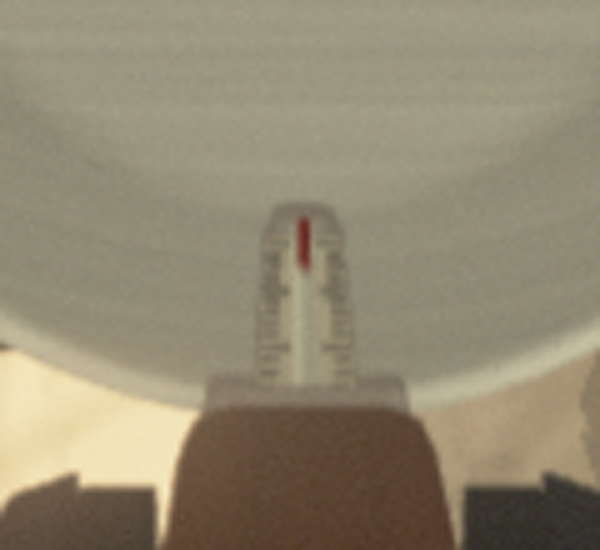

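servo_tool --pt "0 0 -0.1 0 0 0" --pt "0 0 -0.05 0 0 0" --pt "0 0 0 0 0 0"

```text
t: 16.7
ee_pos: [0.4713, 0.123, 0.1866]
eef_rot: [2.373, 2.056, 0.003]
wrist_force: [1.1, -0.0, 7.0]
gripper_width: 0.339
```

servo_tool --pt "0 0 0 0 0 0" --pt "0 0 0 0 0 0" --pt "0 0 0 0 0 0" --pt "0 0 0 0 0 0" --jaw 6

```text
t: 17.1
ee_pos: [0.4705, 0.1231, 0.1855]
eef_rot: [-2.374, -2.057, 0.001]
wrist_force: [-0.1, 0.9, 1.1]
gripper_width: 0.665
```

```bash
python3 - <<'E'
from h import *
o=get_obs();print(o["t"],o["ee_pos"],o["wrist_force"],o["gripper_width"]*8.81)
for n in ("wrist","side"):
    W=eyes.camera_info(n);p,d=eyes.read_camera(n);np.save(f"pics/{n}12.npy",d)
    q=p[150:300,200:360] if n=="wrist" else p[110:210,235:325]
    cv2.imwrite(f"pics/{n}12z.png",cv2.resize(q,None,fx=4 if n=="wrist" else 5,fy=4 if n=="wrist" else 5,interpolation=cv2.INTER_CUBIC))
E
```

```text
17.1 [0.47048725 0.12305418 0.18553402] [-0.09895413  0.91600998  1.07569714] 5.859137341274572
```

View pics/side12z.png

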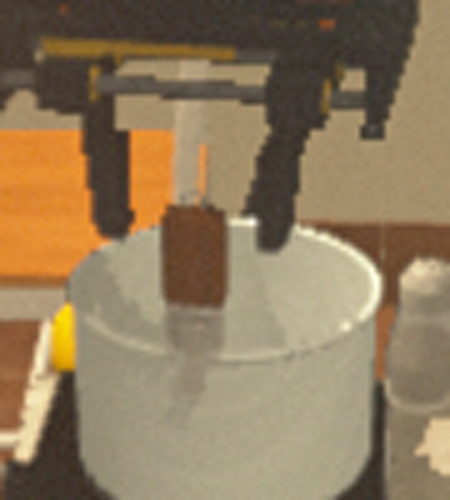

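View pics/wrist12z.png

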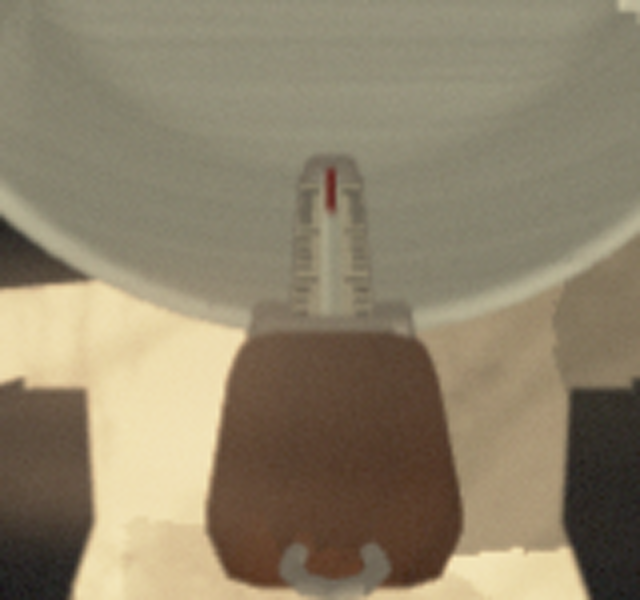

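servo_tool --pt "0 0 0 0 0 0" --pt "0 0 0 0 0 0" --pt "0 0 -2 0 0 0" --pt "0 0 -3 0 0 0" --pt "0 0 -3 0 0 0" --jaw 8.8

```text
t: 17.7
ee_pos: [0.4704, 0.123, 0.2667]
eef_rot: [-2.374, -2.057, 0.001]
wrist_force: [0.5, -0.7, 0.7]
gripper_width: 0.995
```

servo_tool --pt "0 0 -4 0 0 0" --pt "0 0 -2 0 0 0" --pt "0 0 0 0 0 0" --pt "0 0 0 0 0 0"

```text
t: 18.1
ee_pos: [0.4705, 0.123, 0.3249]
eef_rot: [-2.374, -2.057, 0.001]
wrist_force: [-0.3, 1.0, -0.8]
gripper_width: 0.998
```

```bash
python3 - <<'E'
from h import *
o=get_obs();print(o["t"],o["ee_pos"],o["wrist_force"],o["gripper_width"]*8.81)
for n in ("wrist","side","top"):
    W=eyes.camera_info(n);p,d=eyes.read_camera(n);np.save(f"pics/{n}13.npy",d);cv2.imwrite(f"pics/{n}13.png",p)
    P,uv=cloud(W,d,0,0,560,420)
    k=(P[:,2]>.138)&(P[:,2]<.15)&(abs(np.hypot(*(P[:,:2]-[.4813,.192]).T)-.0755)<.009);Q=P[k]
    for _ in range(5):
        if len(Q)<10:break
        c,Rr=circfit(Q);e=np.hypot(*(Q[:,:2]-c).T)-Rr;Q=Q[abs(e)<.004]
    print(n,len(Q),c,Rr,np.median(Q[:,2]))
    k=(np.hypot(P[:,0]-.471,P[:,1]-.122)<.025)&(P[:,2]>.2)&(P[:,2]<.23);Q=P[k];print(" griptop",len(Q),np.median(Q,0) if len(Q) else "", cv2.minAreaRect((Q[:,:2]*1000).astype(np.float32)) if len(Q)>4 else "")
    if n=="wrist":
        k=(np.hypot(P[:,0]-.471,P[:,1]-.125)<.008)&(P[:,2]>.075)&(P[:,2]<.2);Q=P[k]
        A=np.array([np.r_[z,np.median(Q[abs(Q[:,2]-z)<.004],0)] for z in np.arange(.08,.2,.01) if (abs(Q[:,2]-z)<.004).sum()>5]);print(np.round(A,4))
        q=p[100:330,190:370];cv2.imwrite("pics/w13z.png",cv2.resize(q,None,fx=2.6,fy=2.6,interpolation=cv2.INTER_CUBIC))
    if n=="side": cv2.imwrite("pics/s13z.png",cv2.resize(p[120:210,235:325],None,fx=6,fy=6,interpolation=cv2.INTER_CUBIC))
E
```

```text
18.1 [0.47047809 0.12304359 0.32488212] [-0.33915599  1.01116291 -0.83444446] 8.791294587564506
wrist 2622 [0.48117625 0.19239397] 0.07473134762891899 0.14422087030636777
 griptop 648 [0.47140379 0.12231264 0.2149811 ] ((471.07733154296875, 120.56932830810547), (15.162628173828125, 29.541200637817383), 81.20970916748047)
[[0.08   0.4704 0.1272 0.0782]
 [0.09   0.4717 0.126  0.0892]
 [0.1    0.4704 0.1255 0.0989]
 [0.11   0.471  0.1255 0.1095]
 [0.12   0.4709 0.1248 0.1199]
 [0.13   0.4704 0.1245 0.1298]
 [0.14   0.4715 0.1245 0.1382]
 [0.17   0.4714 0.1289 0.1695]
 [0.18   0.4718 0.1286 0.1806]
 [0.19   0.4713 0.1283 0.1905]]
side 422 [0.48122095 0.19129537] 0.07499218286974635 0.14427607866665743
 griptop 126 [0.47084734 0.11440875 0.21168169] ((471.4952087402344, 115.90090942382812), (13.931339263916016, 28.886348724365234), 89.47330474853516)
top 36 [0.47780068 0.18983888] 0.0727347224988243 0.14384579005997333
 griptop 13 [0.46504788 0.11232411 0.21312634] ((466.06878662109375, 112.94558715820312), (3.081996440887451, 17.536773681640625), 78.74647521972656)
```

View pics/s13z.png

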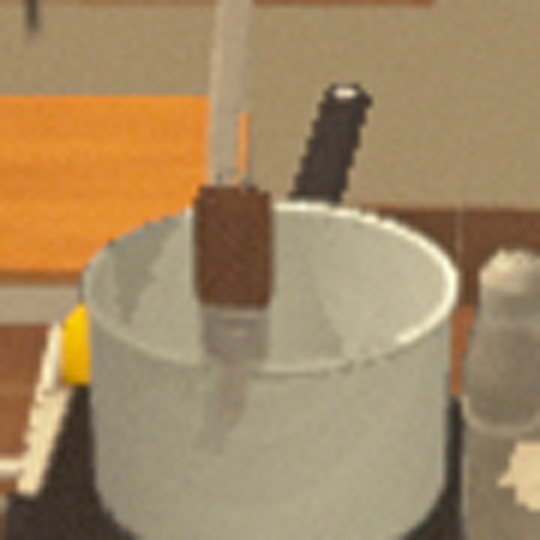

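View pics/w13z.png

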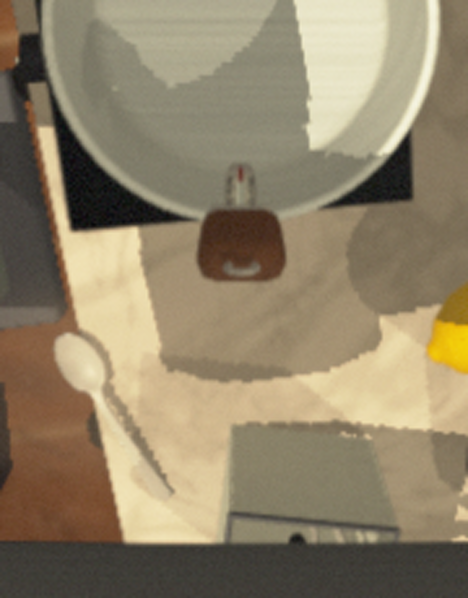

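```bash
python3 - <<'E'
from h import *
print(r.close_job()); print(get_obs()["t"])
E
```

```text
the job is handed in; nothing more can be done
None
the job is handed in; nothing more can be done
```

I lifted the thermometer out of the caddy and hooked its clip over the pan rim opposite the handle, stem inside the pan. I pushed it down by feel until it sat home, then released it and handed the job in at about 18 s.

- **Seating:** The push force rose smoothly from 3 to 11 N. The tool then stopped moving at z = 0.1864 m while the force jumped to 19 N, which is the hard stop of the lugs on the rim.
- **Height:** The grip's top puts the lugs at about 0.145 m, level with the rim top. The depth camera reads the rim about 1 mm low, at 0.144 m, so the two agree.
- **Upright:** It leans about 0.03 rad (limit 0.12), and the tongue is visible outside the rim.
- **Pan and robot:** The pan's fitted centre stayed within about 1 mm in the wrist and side views. The gripper was open and well clear at hand-in, with no contact force.

**Weaker checks:** Feeling for the plate touching the rim's inside was ambiguous at first, because the force noise was about 1 N; it was clear at 3 N. The last top-camera rim fit was mostly hidden by the arm, so I disregarded it. I did not re-measure the caddy or the other things on the dresser; the views I looked at showed nothing out of place.

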